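# Fit the belt tensioner's roller and its retaining clip

## Robot

A 6-joint arm with a two-finger parallel gripper is mounted at the origin on the work surface. World frame = base frame: x ahead of the robot, y to its left, z up, the work surface at z = 0. Lengths are in mm, angles in rad, forces in N, time in s.
With the tool pointing down it reaches from about 325 to 850 mm from the base axis. Payload 15.5 kg.
Tool frame: the origin (TCP) lies between the finger pads; the fingertips stand 8 mm ahead of it and the grasp point (between the pads) lies 11 mm behind it (bot.nose_length is the distance from the TCP to the fingertips, in mm); z points along the fingers, y is the line along which they close (so a half turn about z gives the same grasp; the last joint's range is limited). The gripper opens to 91 mm and grips with 3 to 60 N. Pads are 32 mm wide; open, the fingers measure 118 mm over their backs; the gripper's body (76 mm by 178 mm) begins 60 mm behind the grasp point.
Start: joints at [1.252, 0.494, 1.345, -0, 1.302, -0.096], TCP at [138.096, 609.554, 221.915] pointing down, gripper open.
Joint ranges: [-2.91, 2.91], [-0.82, 2.16], [0.22, 2.67], [-1.22, 4.37], [0.12, 2.79], [-3.08, 3.08]. Speed limits (rad/s): [1.89, 1.89, 2.57, 3.01, 3.01, 3.01].

## Interface

Orientations are given as a rotation vector (axis times angle).
In Python, from cell import bot gives the robot as it stands. Calls block until the motion is done:
- bot.movep(position, orientation): joint-space move of the TCP to a pose.
- bot.move_straight(position, ori=None, v=150): straight line of the TCP; ori=None keeps the orientation; v is the mean speed in mm/s.
- bot.movej(angles): joint-space move.
- bot.command_gripper(opening, grip_force=None): opening from 0.0 (shut) to 1.0 (fully open); grip_force is the grip in N (None keeps the last); returns when the fingers have stopped.
- bot.pause(seconds).
- bot.ik(position, orientation): joint angles nearest the present ones, or None.
- bot.observe(): the state.
- bot.camera(name): name is "scene" or "top" or "wrist"; returns the picture (384x512x3 uint8, red, green, blue); there is no depth.
- bot.camera_info(name): a dict with "camera_matrix" (3x3 intrinsics, pixels), "R" (3x3) and "t" (3): a world point X has camera coordinates R X + t. Camera axes: x right, y down, z forward; pixel columns grow to the right and rows downward; lengths in mm; the calibration is good to about 2 mm. The wrist camera is an equidistant fisheye: a pixel r from the principal point sees the ray r / f radians off the axis. A picture is of the moment at which its call begins: read the wrist's pose just before it. camera_info takes no time and is no camera call; for the wrist camera it gives the pose at the moment of the call.
A pose or a line that the arm cannot do raises bot.IKError and nothing moves.
- bot.sign_off(): hands the job in; it is judged then, once.
Trained networks look in the newest picture that a camera, given by its name, has taken for a name from the list of things; names that differ only in an ending like _2 or _b are one class to them, and where a whole thing is asked for, a point or a joint stands for the part that bears it (a point fixed in the world has none). Each returns a list of dicts, best first, with "conf" (0 to 1); they miss things now and then, are a little off and sometimes report something else, mostly with a low value. They report only what shows in the picture. A call takes as long as a camera call.
- bot.search_frame(camera, name): "position" ([x, y, z] in mm, in world coordinates, good to about 4 mm: the middle of the surface that is visible of it).
- bot.masks_of(camera, name): "mask" (384x512 bool, what is visible of it).
The state is a dict: "time_s": time; "joints": joint angles; "joint_velocities": joint speeds; "joint_efforts": joint torques, N m; "tcp_pos": TCP position; "tool_rot": TCP orientation; "contact_force": force on the tool from outside, world axes, zero at the start; "moment": the same for the moment, N m; "finger_gap": opening from 0.0 (shut) to 1.0 (fully open); "grip_force": force on a finger pad.
Only numpy, scipy, OpenCV 4.12 (cv2) and the standard library are available. Lean on these libraries where they do the work, as an engineer would, in place of code of your own. Each camera call takes 0.05 s, during which the arm holds its last target. There are 200 camera calls.

## Task

Reassemble the sander's belt tensioner: set the black rubber roller down over the upright axle until it sits on its shoulder, then take the spring clip by its orange tab and push it sideways into the axle's groove, just above the roller, from the side away from the yellow spring housing (pushing towards the housing), until it snaps fully home. The axle stands on a sprung carriage that gives way as you push: keep pushing until the snap, then stop pushing at once, and never ram the carriage to the end of its travel. Let go, leave everything at rest, and leave the other tools where they are.

Things in the scene. Friction and masses are not known exactly. Their poses are not given: they have to be found in the camera images.
- tensioner: fixed base, blue plate on a wooden board, 250 x 110 mm (x -95 to +155), top at z = 24 mm, guide strips up to 30 mm. Origin: underside, below the axle at rest; z up; +x points from the axle to the yellow spring housing (80 mm wide, top at z = 52 mm, near face at x = 108 mm). The clip is pushed on in +x.
- axle_groove (a point): on the axle's centre line, mid-height of the seated clip, 79 mm above the tensioner's origin; same axes. Brass groove: 16 mm diameter, from 4.5 mm below to 6.5 mm above this point; steel axle: 22 mm. Its carriage (70 x 52 mm) slides along +x against a spring, 0 to 36 mm: 1 N plus 0.5 N per mm, and springs back to 0 by itself.
- axle_tip (a point): centre of the axle's top end, 97.5 mm above the tensioner's origin, moves with the carriage. The last 6 mm taper from 22 to 15 mm diameter. The shoulder that the roller sits on is a 38 mm disc, top 57.5 mm below this tip (40 mm above the tensioner's origin).
- roller: black rubber-covered roller with smooth end faces, a ring standing on its end: 60 mm outside diameter, 26 mm bore, 36 mm high, about 0.22 kg. Origin: centre of its underside, z up along the bore. Seated on the shoulder, its top face is 76 mm above the tensioner's origin.
- clip: open spring clip lying flat, 6 mm thick, 62 x 33 mm, 64 g. Origin: underside, centre of the seat between the jaws (where the axle's centre goes). +x: the way the mouth opens; z up. Jaw tips at x = +20 mm; mouth 21 mm wide there, 11 mm at x = +8.5 mm; it springs open for the groove (not the full axle) at a push of about 9 to 14 N, which then drops suddenly: the snap.
- clip_grip (a point): point to pinch on the clip's upright orange tab, at x = -29, z = 24 mm in the clip's frame, same axes. The tab spans x -40 to -18 mm, is 12 mm wide in y, from z = 6 to 36 mm: pinch it across y. Grip it firmly: the push acts about 21 mm below this point and tends to tip the mouth down.
- mallet: wooden joiner's mallet lying down, 130 mm head; leave alone
- chisel_wide: chisel with wooden handle, 210 mm; leave alone
- chisel_small: smaller chisel, 210 mm; leave alone
- square: aluminium carpenter's triangle lying flat, 170 mm; leave alone
- spare_ring: brass ring, 52 mm across, 12 mm high; leave alone
- rule: yellow rule, 300 x 26 x 6 mm; leave alone

How it is judged:
By the outcome, as a careful person would: the job done as asked, in the order asked, and still so for the second after the job is handed in, with the robot touching nothing.
It also fails if it takes over 72 s, if anything falls off the work surface, if the arm or the gripper's body presses on something with over 40 N, if the wrist force passes 120 N, or if a joint passes its speed limit or range.

## Working session

There is one attempt and no reset: what is moved stays moved. The work goes in short steps, each a Python script; the robot and the scene stay as the last script left them, time stands still between calls to the robot, and variables do not carry over. Pictures are saved under pics/ and viewed, at most 10 in all, crops included, and the job is handed in when it is done.

```bash
mkdir -p pics; ls
python3 - <<'E'
from cell import bot
import cv2,numpy as np
ims=[]
for c in ["scene","top"]:
    im=bot.camera(c); ims.append(im)
    for n in ["tensioner","axle_groove","axle_tip","roller","clip","clip_grip","spare_ring"]:
        try: print(c,n,[(np.round(d["position"],0).tolist(),round(d["conf"],2)) for d in bot.search_frame(c,n)][:3])
        except Exception as e: print(c,n,e)
    i=bot.camera_info(c);print(i)
cv2.imwrite("pics/a.png",cv2.resize(ims[0],(800,600))[:,:,::-1]);cv2.imwrite("pics/b.png",cv2.resize(ims[1],(800,600))[:,:,::-1])
print(bot.observe())
E
```

```text
pics
scene tensioner [([608.0, -0.0, 26.0], 0.72)]
scene axle_groove [([561.0, 14.0, 36.0], 0.85)]
scene axle_tip [([562.0, 16.0, 39.0], 0.62)]
scene roller []
scene clip [([483.0, -277.0, 9.0], 0.44)]
scene clip_grip [([559.0, 17.0, 38.0], 0.61), ([658.0, -403.0, 14.0], 0.51), ([479.0, -277.0, 9.0], 0.46)]
scene spare_ring [([510.0, -402.0, 12.0], 0.47)]
{'camera_matrix': array([[412.98183253,   0.        , 261.57476895],
       [  0.        , 412.98183253, 187.82103407],
       [  0.        ,   0.        ,   1.        ]]), 'R': array([[ 0.68266255,  0.73047714,  0.01936462],
       [ 0.40984115, -0.36080556, -0.83776464],
       [-0.60498105,  0.57984696, -0.54568803]]), 't': array([-419.05567676, -150.88519426, 1593.54828811])}
top tensioner [([578.0, 23.0, 24.0], 0.81)]
top axle_groove [([553.0, 16.0, 36.0], 0.71)]
top axle_tip [([550.0, 21.0, 37.0], 0.87)]
top roller [([504.0, 260.0, 36.0], 0.59)]
top clip [([482.0, -268.0, 8.0], 0.63)]
top clip_grip []
top spare_ring [([504.0, -400.0, 11.0], 0.41)]
{'camera_matrix': array([[405.07623186,   0.        , 247.86886586],
       [  0
[... 305 characters left out ...]
time_s': 0.8, 'joints': array([ 1.25249322e+00,  4.93590800e-01,  1.34548288e+00,  5.12126966e-06,
        1.30255806e+00, -9.55078294e-02]), 'joint_velocities': array([ 0.00264565, -0.00045806,  0.00046208, -0.00053919,  0.00056721,
        0.00106226]), 'joint_efforts': array([-7.67393140e-04, -8.78627372e+01, -3.82232380e+01,  7.06394739e-02,
        4.40721482e-02,  8.03585039e-07]), 'tcp_pos': array([138.09515107, 609.54392302, 221.92649935]), 'tool_rot': array([-3.49243325e-01, -3.12210709e+00,  5.85055538e-05]), 'contact_force': array([-0.25856921, -0.63288848,  0.23875834]), 'moment': array([-0.02061475, -0.00226562,  0.01109442]), 'grip_force': 0.0, 'finger_gap': 1.0014386136953837}
```

View pics/a.png

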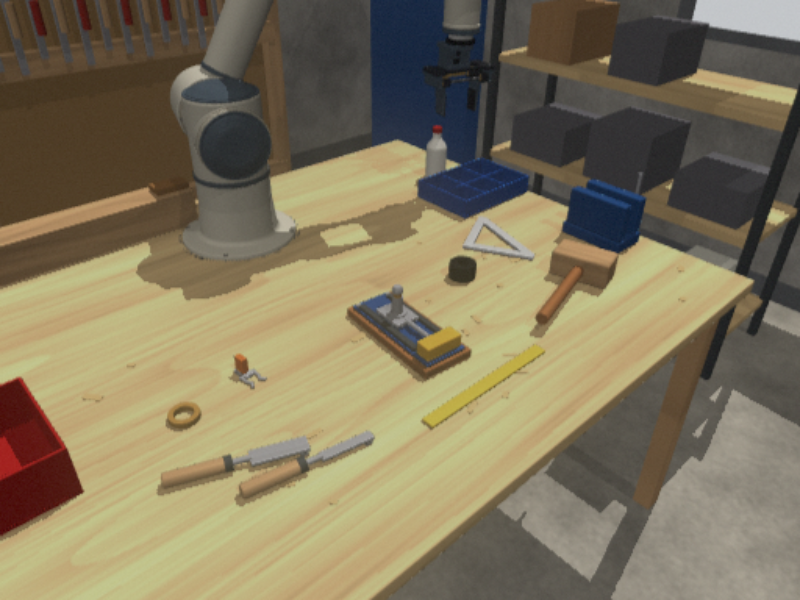

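View pics/b.png

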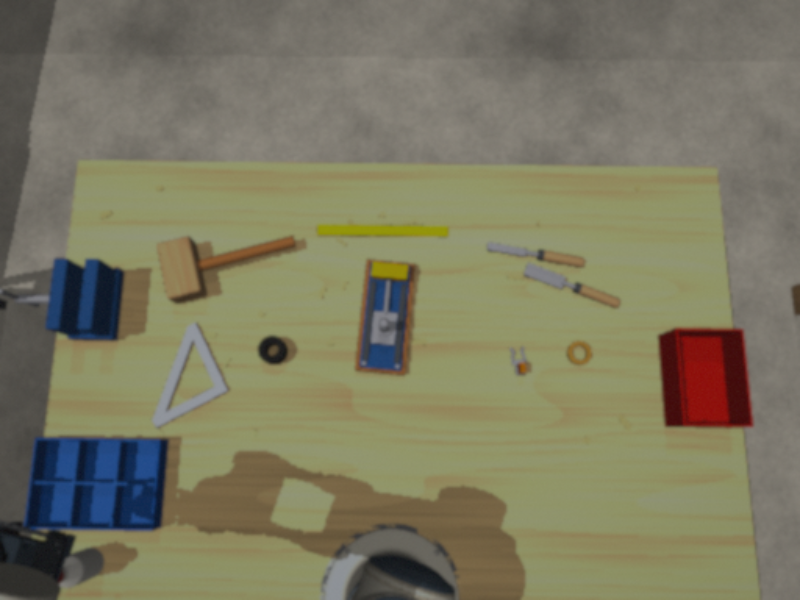

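The scene view shows the axle at about (397,292), the roller at (462,268) and the clip at (243,368). In the top view the roller is at (273,349), the axle at (385,325), and the clip at (520,362) with its mouth facing +x. Next I'll look from the wrist camera.

```bash
cat > h.py <<'E'
from cell import bot
import cv2, numpy as np
from scipy.spatial.transform import Rotation as Ro
from scipy.optimize import least_squares
def down(a):  # tool pointing down, closing line y at world angle a (tool y axis direction)
    y=np.array([np.cos(a),np.sin(a),0]); z=np.array([0,0,-1.]); x=np.cross(y,z)
    return Ro.from_matrix(np.c_[x,y,z]).as_rotvec()
def ray(info,uv,fish):
    K=info["camera_matrix"]; p=(np.asarray(uv,float)-K[:2,2])/[K[0,0],K[1,1]]
    if fish:
        r=np.hypot(*p); d=np.r_[p/r*np.sin(r),np.cos(r)] if r>1e-9 else np.array([0,0,1.])
    else: d=np.r_[p,1]
    R,t=info["R"],info["t"]; return -R.T@t, R.T@(d/np.linalg.norm(d))
def proj(info,X,fish):
    c=info["R"]@np.asarray(X,float)+info["t"]; K=info["camera_matrix"]
    if fish:
        s=np.hypot(c[0],c[1]); c=np.r_[c[:2]/s*np.arctan2(s,c[2]),1]
    return (K@(c/c[2]))[:2]
def tri(obs):
    A=np.zeros((3,3));b=np.zeros(3)
    for o,d in obs:
        M=np.eye(3)-np.outer(d,d);A+=M;b+=M@o
    X=np.linalg.solve(A,b); return X,[round(float(np.linalg.norm((np.eye(3)-np.outer(d,d))@(X-o))),1) for o,d in obs]
def atz(o,d,z): return o+d*(z-o[2])/d[2]
def snap(name=None):
    i=bot.camera_info("wrist"); im=bot.camera("wrist")
    if name: cv2.imwrite(f"pics/{name}.png",im[:,:,::-1]); np.savez(f"pics/{name}.npz",**i)
    return i,im
def find(c,n): return [(np.round(d["position"],0).tolist(),round(d["conf"],2)) for d in bot.search_frame(c,n)][:3]
E
python3 - <<'E'
from h import *
o=down(np.pi/2)
for k,(p) in enumerate([(480,200,260),(500,110,260)]):
    j=bot.ik(p,o);print(j)
    bot.movep(p,o); i,im=snap(f"w{k}")
    print(bot.observe()["time_s"],-i["R"].T@i["t"],i["camera_matrix"][0])
    for n in ["roller","axle_tip","axle_groove","tensioner"]: print(n,find("wrist",n))
a=cv2.imread("pics/w0.png");b=cv2.imread("pics/w1.png")
cv2.imwrite("pics/w01.png",np.hstack([cv2.resize(a,(400,300)),cv2.resize(b,(400,300))]))
E
```

```text
[ 2.79923296e-01  3.07320133e-01  1.54715283e+00 -4.44089210e-16
  1.28711969e+00 -1.29087303e+00]
2.7833 [400.08212248 200.96569811 421.11772723] [297.31863964   0.         249.28404247]
roller [([500.0, 264.0, 36.0], 0.58), ([516.0, 33.0, 23.0], 0.41), ([772.0, 96.0, 6.0], 0.22)]
axle_tip [([542.0, 27.0, 41.0], 0.64)]
axle_groove [([543.0, 33.0, 40.0], 0.92), ([492.0, -259.0, 3.0], 0.57)]
tensioner [([514.0, 30.0, 27.0], 0.72)]
[ 9.98697094e-02  2.95535349e-01  1.56516403e+00 -4.44089210e-16
  1.28089327e+00 -1.47092662e+00]
3.4917 [420.40316774 109.78690325 421.16022401] [297.31863964   0.         249.28404247]
roller [([500.0, 261.0, 34.0], 0.57), ([776.0, 15.0, 5.0], 0.31)]
axle_tip [([540.0, 28.0, 37.0], 0.9)]
axle_groove [([547.0, 26.0, 41.0], 0.77)]
tensioner [([534.0, 32.0, 23.0], 0.71)]
```

View pics/w1.png

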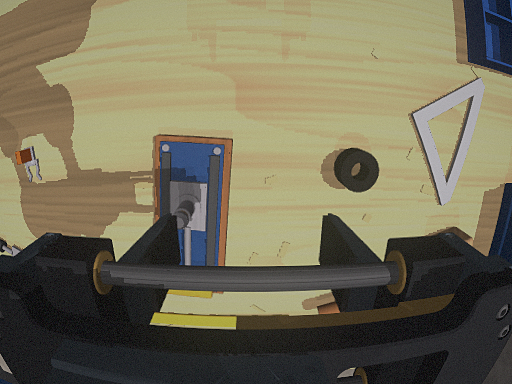

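The wrist view shows the axle at (183,213), the roller at (357,170), base screws at (165,149) and (217,151), and the clip at (28,160). I'll take closer views of the axle and clip from two places each.

Run:
```python
from h import *
o=down(np.pi/2)
P=[(400,-200,190),(410,-265,190),(480,-40,190),(480,60,190),(440,240,190)]
for k,p in enumerate(P):
    bot.movep(p,o); i,im=snap(f"c{k}")
    for n in (["clip","clip_grip"],)*2+(["axle_tip","axle_groove","tensioner"],)*2+(["roller"],):
        pass
    names=[["clip","clip_grip"],["clip","clip_grip"],["axle_tip","axle_groove"],["axle_tip","axle_groove"],["roller"]][k]
    for n in names: print(k,n,find("wrist",n))
    if k in(4,):
        m=bot.masks_of("wrist","roller")[0]["mask"];np.save("pics/m4.npy",m)
        ys,xs=np.nonzero(m);print(xs.min(),xs.max(),ys.min(),ys.max(),m.sum())
print(bot.observe()["time_s"])
def crop(n,r,s=(400,300)):
    a=cv2.imread(f"pics/{n}.png");x,y,w,h=r;return cv2.resize(a[y:y+h,x:x+w],s,interpolation=cv2.INTER_CUBIC)
# centre crops on the objects (240x180)
rs=[]
for n,X in [("c0",(482,-270,10)),("c1",(482,-270,10)),("c2",(545,22,60)),("c3",(545,22,60))]:
    i=dict(np.load(f"pics/{n}.npz"));u,v=proj(i,X,True);x=int(np.clip(u-80,0,352));y=int(np.clip(v-60,0,264));rs.append((n,(x,y,160,120)));print(n,x,y)
t=[crop(*r) for r in rs]
cv2.imwrite("pics/d.png",np.vstack([np.hstack(t[:2]),np.hstack(t[2:])]))
```

```text
0 clip [([474.0, -264.0, 4.0], 0.71)]
0 clip_grip [([472.0, -267.0, 6.0], 0.66)]
1 clip [([477.0, -268.0, 6.0], 0.77)]
1 clip_grip [([478.0, -270.0, 6.0], 0.61)]
2 axle_tip [([541.0, 14.0, 43.0], 0.7)]
2 axle_groove [([478.0, -264.0, 9.0], 0.63), ([544.0, 18.0, 39.0], 0.62)]
3 axle_tip [([538.0, 26.0, 41.0], 0.87)]
3 axle_groove [([544.0, 26.0, 40.0], 0.62)]
4 roller [([496.0, 261.0, 36.0], 0.95)]
245 294 202 256 2070
8.25
c0 114 180
c1 165 174
c2 226 186
c3 134 186
```

View pics/d.png

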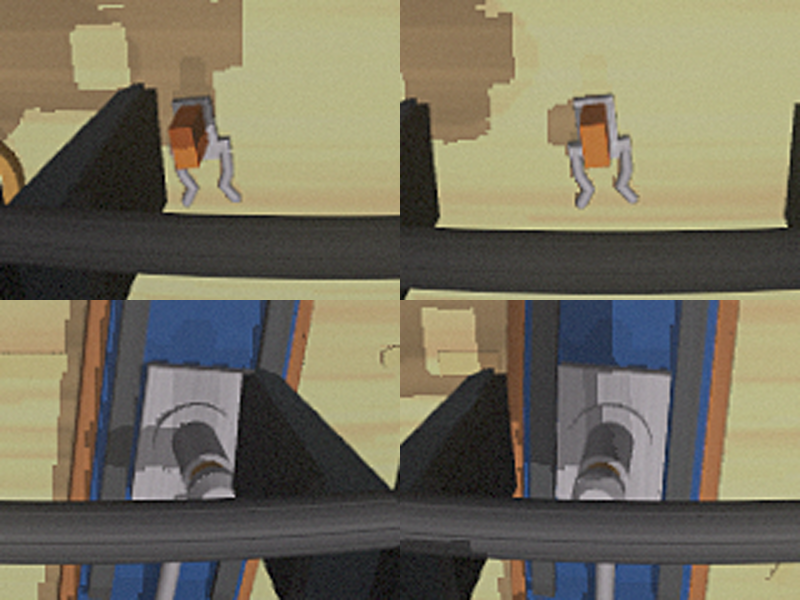

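The crops show the clip's tab top and jaw tips clearly, but the gripper bar hides the axle tip. I'll look again from further back and fit the roller silhouette.

Run:
```python
from h import *
o=down(np.pi/2)
M=[(dict(np.load("pics/c4.npz")),np.load("pics/m4.npy"))]
for k,p in enumerate([(425,-30,190),(425,80,190)]):
    bot.movep(p,o); i,im=snap(f"e{k}")
    print(find("wrist","axle_tip"))
r=bot.masks_of("wrist","roller")
print(len(r),r[0]["conf"] if r else None, bot.observe()["time_s"])
if r: M.append((i,r[0]["mask"])); np.save("pics/m5.npy",r[0]["mask"])
th=np.linspace(0,2*np.pi,60)
def sil(i,p):
    pts=np.array([proj(i,(p[0]+30*np.cos(t),p[1]+30*np.sin(t),z),True) for z in(p[2]-36,p[2]) for t in th])
    h=cv2.convexHull((pts*16).round().astype(np.int32)); m=np.zeros((384,512),np.uint8); cv2.fillConvexPoly(m,h,1,cv2.LINE_8,4); return m>0
from scipy.optimize import minimize
def cost(p):
    s=0
    for i,m in M:
        mf=cv2.morphologyEx(m.astype(np.uint8),cv2.MORPH_CLOSE,np.ones((3,3)));c,_=cv2.findContours(mf,0,1);h=np.zeros_like(mf);cv2.drawContours(h,c,-1,1,-1);q=sil(i,p);s+=1-(q&(h>0)).sum()/(q|(h>0)).sum()
    return s
b=minimize(cost,[498,261,36],method="Nelder-Mead",options=dict(initial_simplex=[[498,261,36],[504,261,36],[498,267,36],[498,261,42]],xatol=.2,fatol=1e-4));print(b.x,b.fun)
# clip
I0,I1=[dict(np.load(f"pics/c{k}.npz")) for k in (0,1)]
C0=lambda u,v:ray(I0,(u/2.5+114-.5+.2,v/2.5+180-.3),True)
C1=lambda u,v:ray(I1,((u-400)/2.5+165-.3,v/2.5+174-.3),True)
for n,a,b in [("tabtop bl",(169,127),(581,127)),("tabtop br",(200,120),(606,124)),("tabtop fr",(198,165),(610,166)),("tabtop fl",(175,168),(584,167)),("jaw l",(187,207),(580,207)),("jaw r",(238,200),(633,202)),("back l",(173,99),(574,97)),("back r",(213,97),(612,95))]:
    X,e=tri([C0(*a),C1(*b)]); z=36 if "tab" in n else 3; print(n,X.round(1),e,"atz",z,atz(*C0(*a),z).round(1)[:2],atz(*C1(*b),z).round(1)[:2])
t=[]
for n in("e0","e1"):
    i=dict(np.load(f"pics/{n}.npz"));u,v=proj(i,(545,22,60),True);x=int(np.clip(u-65,0,382));y=int(np.clip(v-97,0,189));print(n,x,y)
    t.append(cv2.resize(cv2.imread(f"pics/{n}.png")[y:y+195,x:x+130],None,fx=3,fy=3,interpolation=cv2.INTER_CUBIC))
cv2.imwrite("pics/e.png",np.hstack(t))
```

```text
[([543.0, 19.0, 40.0], 0.97)]
[([539.0, 24.0, 38.0], 0.72)]
1 0.66 10.0667
[505.03396461 264.47871956  22.96055891] 0.40515647765556995
tabtop bl [ 458.7 -279.7   33.9] [0.5, 0.5] atz 36 [ 457.3 -279.2] [ 458.5 -279.5]
tabtop br [ 464.2 -268.4   14.2] [1.4, 1.4] atz 36 [ 453.4 -264. ] [ 457.  -268.1]
tabtop fr [ 477.1 -266.4   36.8] [0.6, 0.6] atz 36 [ 476.8 -266.6] [ 478.1 -266.3]
tabtop fl [ 479.6 -278.5   34.1] [0.1, 0.1] atz 36 [ 478.7 -278.1] [ 478.7 -278.5]
jaw l [ 5.197e+02 -2.824e+02  4.000e-01] [0.6, 0.6] atz 3 [ 518.9 -281.8] [ 517.7 -282.3]
jaw r [ 517.2 -254.3   -2.6] [0.4, 0.4] atz 3 [ 513.7 -253.4] [ 514.7 -254.4]
back l [ 456.  -284.3    2.5] [0.1, 0.1] atz 3 [ 455.9 -284.2] [ 455.7 -284.3]
back r [ 458.9 -265.4   -8.7] [0.1, 0.1] atz 3 [ 454.6 -263.2] [ 454.7 -265.4]
e0 228 189
e1 133 189
```

View pics/e.png

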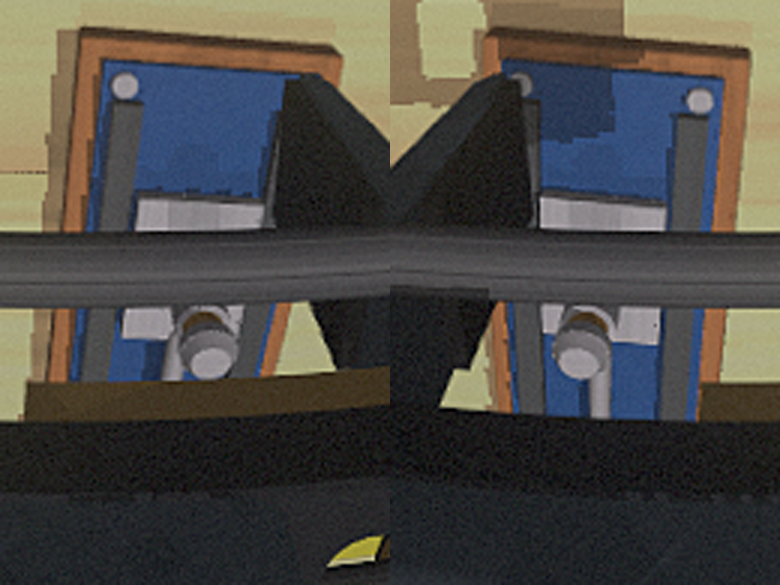

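The picture shows the axle's top face at (209,361) from the left position and (580,361) from the right. The base screws are at (125,86) and (700,100), and the carriage back edge slopes slightly. Now I'll compute the axle, yaw and roller.

Run:
```python
from h import *
E0,E1=[dict(np.load(f"pics/e{k}.npz")) for k in (0,1)]
A=lambda u,v:ray(E0,(u/3+228-.3,v/3+189-.3),True)
B=lambda u,v:ray(E1,((u-390)/3+133-.3,v/3+189-.3),True)
X,e=tri([A(209,361),B(580,361)]);print("tip",X,e,[atz(*r,97.5).round(1) for r in(A(209,361),B(580,361))])
sl,sr,sl1=atz(*A(125,86),26),atz(*B(700,100),26),atz(*B(522,86),26);print(sl,sr,sl1)
def yaw(a,b): d=b-a; return np.arctan2(-d[0],d[1])  # b is at +y of a
print("yaw screws",yaw(sl,sr), yaw(sl1,sr),"carr",[yaw(atz(*f(*p),27),atz(*f(*q),27)) for f,p,q in((A,(137,195),(264,203)),(B,(541,195),(665,206)))])
print("board",[yaw(atz(*f(*p),12),atz(*f(*q),12)) for f,p,q in((A,(82,28),(325,45)),(B,(490,32),(748,50)))])
mid=(sl+sr)/2;print("mid->tip",yaw(sl,sr),np.arctan2(*(X-mid)[[1,0]]),np.linalg.norm((X-mid)[:2]))
# roller: contour-dark region in c4
i=dict(np.load("pics/c4.npz"));m=np.load("pics/m4.npy");a=cv2.imread("pics/c4.png")
th=np.linspace(0,2*np.pi,60)
def sil(i,p):
    pts=np.array([proj(i,(p[0]+30*np.cos(t),p[1]+30*np.sin(t),z),True) for z in(p[2]-36,p[2]) for t in th])
    h=cv2.convexHull((pts*16).round().astype(np.int32)); q=np.zeros((384,512),np.uint8); cv2.fillConvexPoly(q,h,1,cv2.LINE_8,4); return q>0
q=sil(i,(500,262,36));ys,xs=np.nonzero(q);print("pred",xs.min(),xs.max(),ys.min(),ys.max(),q.sum())
t=cv2.resize(a[180:290,190:350],None,fx=2.5,fy=2.5);u=cv2.imread("pics/w1.png")[110:220,290:450];u=cv2.resize(u,None,fx=2.5,fy=2.5);cv2.imwrite("pics/f.png",np.hstack([t,u]))
```

```text
tip [552.28403019  23.23688657  91.98231183] [0.0, 0.0] [array([547.9,  22.1,  97.5]), array([547.9,  24.5,  97.5])]
[468.6105991   -5.99676412  26.        ] [473.99736024  65.86901893  26.        ] [468.94103398  -5.13548769  26.        ]
yaw screws -0.07481594847443038 -0.07109133551942894 carr [np.float64(-0.09350526835162293), np.float64(-0.07251911812706627)]
board [np.float64(-0.07450206825380326), np.float64(-0.06645771701209963)]
mid->tip -0.07481594847443038 -0.08253910147977864 81.25668225160875
pred 243 294 200 257 2418
```

View pics/f.png

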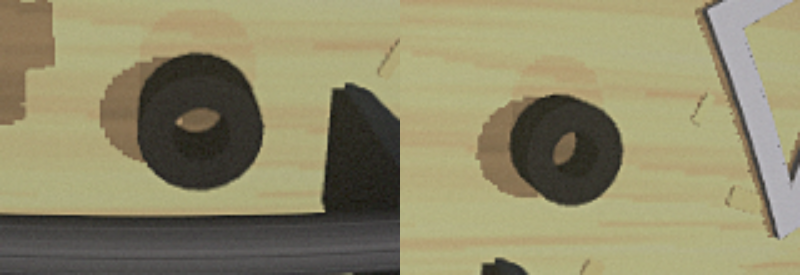

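The roller's top circle is at (201,127) in the left crop and (571,152) in the right. The tensioner yaw is about -0.075. I'll take straight-above looks to remove the parallax.

Run:
```python
from h import *
i4=dict(np.load("pics/c4.npz"));w1=dict(np.load("pics/w1.npz"))
print("roller",tri([ray(i4,(270.1,230.5),True),ray(w1,(358.1,170.5),True)]),atz(*ray(i4,(270.1,230.5),True),36))
o=down(np.pi/2);t=[]
for n,p,X in[("g0",(628,24,190),(550,23,97)),("g1",(578,262,190),(500,262,36))]:
    bot.movep(p,o);i,im=snap(n);u,v=proj(i,X,True);x=int(u-40);y=int(v-40);print(n,x,y,-i["R"].T@i["t"],i["R"][2])
    t.append(cv2.resize(cv2.imread(f"pics/{n}.png")[y:y+80,x:x+80],None,fx=5,fy=5,interpolation=cv2.INTER_CUBIC))
cv2.imwrite("pics/g.png",np.hstack(t));print(bot.observe()["time_s"])
```

```text
roller (array([501.26714505, 264.47938379,  23.56912752]), [0.0, 0.0]) [495.8872902  263.52624686  36.        ]
g0 207 73 [547.23839321  24.34213576 351.00210566] [ 0.27832154 -0.00101604 -0.96048742]
g1 210 71 [498.4283395  261.50828161 351.30504431] [ 0.27992532 -0.0014792  -0.96002064]
11.975
```

View pics/g.png

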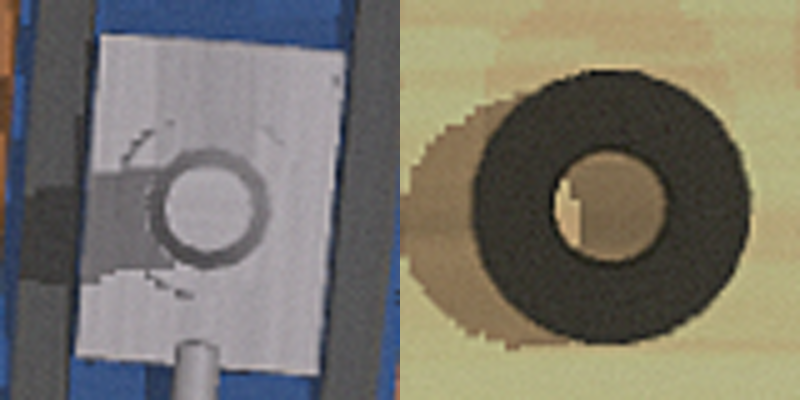

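The axle's top is at (209,207) in the left crop and the roller at (611,206) in the right. Both are nearly directly below the camera. Next I'll pick up the roller.

Run:
```python
from h import *
g0,g1=[dict(np.load(f"pics/g{k}.npz")) for k in(0,1)]
ax=atz(*ray(g0,(248.4,114.0),True),97.5);ro=atz(*ray(g1,(251.8,111.8),True),36);print(ax,ro)
np.savez("pos.npz",ax=ax,ro=ro)
o=down(np.pi/2)
bot.command_gripper(1.0,30)
bot.movep((ro[0],ro[1],80),o)
bot.move_straight((ro[0],ro[1],12),v=100)
print(bot.observe()["contact_force"])
bot.command_gripper(0.0,30)
s=bot.observe();print("gap",s["finger_gap"],s["grip_force"],s["time_s"],s["contact_force"])
bot.move_straight((ro[0],ro[1],140),v=150);
bot.movep((ax[0],ax[1],142),o);bot.pause(.2)
s=bot.observe();print("gap",s["finger_gap"],s["grip_force"],s["time_s"],s["contact_force"],s["tcp_pos"])
```

```text
[550.38215136  23.39032761  97.5       ] [500.53229998 263.70671914  36.        ]
[ 0.88106359 -0.03646558  0.72961171]
gap 0.654894445459892 30.000672326423228 14.2083 [-0.04092063  0.03491182  3.45520903]
gap 0.6554854231455332 29.999588155187666 16.375 [ 0.67553851 -0.32538428 -2.17703595] [550.29139996  24.65982587 141.92977973]
```

Run:
```python
from h import *
ax=np.load("pos.npz")["ax"]
b=bot.observe();f0=b["contact_force"];print(b["tcp_pos"])
z=142
for z in list(range(116,56,-6))+[55,54,53,52,51]:
    bot.move_straight((ax[0],ax[1],z),v=80)
    s=bot.observe();f=s["contact_force"]-f0;print(z,f.round(1),s["tcp_pos"].round(1))
    if f[2]>8 or np.hypot(f[0],f[1])>8: break
print(s["time_s"])
```

```text
[550.29139996  24.65982587 141.92977973]
116 [0.3 0.6 0.2] [550.3  23.5 115.9]
110 [-1.   0.5 -0.2] [550.3  23.4 109.9]
104 [-0.7  0.3 -0. ] [550.2  23.4 103.7]
98 [-0.8  0.8 -0.1] [550.1  23.4  97.6]
92 [-0.5 -0.3 -0.1] [550.1  23.4  91.6]
86 [0.1 0.5 0.5] [550.1  23.4  85.6]
80 [-0.5  0.5  0.2] [550.1  23.4  79.6]
74 [-0.1  0.  -0.7] [550.1  23.4  73.6]
68 [-1.3  0.  -0.3] [550.1  23.4  67.6]
62 [-1.3  0.9  0.3] [550.1  23.4  61.6]
55 [-0.4  1.1  0.5] [550.1  23.4  54.5]
54 [-1.2  0.   0.4] [550.4  23.4  54. ]
53 [-0.1  0.8  0. ] [550.4  23.4  53. ]
52 [-0.5 -0.   4. ] [550.6  23.4  52.2]
51 [-1.3 -0.3 18.4] [551.2  23.3  51.9]
20.35
```

Run:
```python
from h import *
ax=np.load("pos.npz")["ax"]
bot.move_straight((ax[0],ax[1],52.2),v=30);bot.command_gripper(1.0)
bot.move_straight((ax[0],ax[1],150),v=200)
o=down(np.pi/2);t=[]
for n,p,X in[("h0",(628,24,190),(550,23,90)),("h1",(562,-271,160),(485,-271,10))]:
    bot.movep(p,o);bot.pause(.25);i,im=snap(n);u,v=proj(i,X,True);x=int(u-40);y=int(v-40);print(n,x,y)
    t.append(cv2.resize(cv2.imread(f"pics/{n}.png")[y:y+80,x:x+80],None,fx=5,fy=5,interpolation=cv2.INTER_CUBIC))
cv2.imwrite("pics/h.png",np.hstack(t));print(bot.observe()["time_s"],bot.observe()["tcp_pos"])
```

```text
h0 207 73
h1 208 72
24.1 [ 562.35991593 -270.27584733  160.08262658]
```

View pics/h.png

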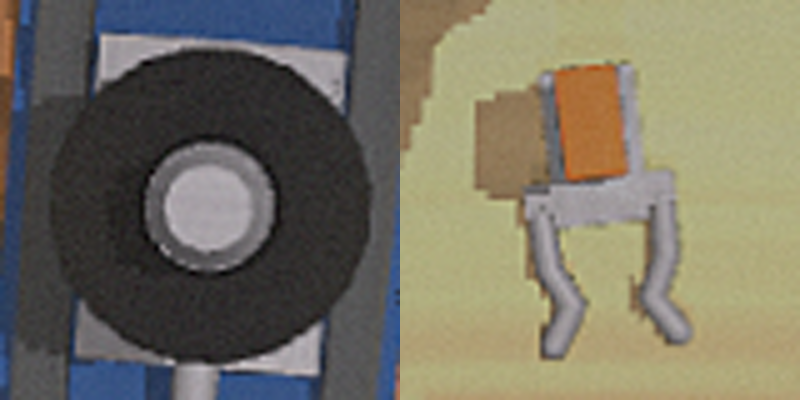

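The roller is seated, with the axle centred in its bore at (209,207). The clip's tab top is at (155..227, 66..181) of the right crop, and its plate sticks out beside the tab, so the fingertips must stay above z = 6. Now I'll grasp the clip.

Run:
```python
from h import *
i=dict(np.load("pics/h1.npz"));P=lambda u,v,z:atz(*ray(i,(u/5+208-.4,v/5+72-.4),True),z)[:2]
bl,br,fr,fl=P(155,72,36),P(217,66,36),P(227,172,36),P(167,181,36)
jl,jr=P(153,352,3),P(283,337,3);c=(bl+br+fr+fl)/4;jm=(jl+jr)/2
print(bl,br,fr,fl,"c",c,"jaws",jl,jr)
d=jm-c;e=(fl+fr-bl-br);yc=np.arctan2(d[1],d[0]);print("yaw",yc,np.arctan2(e[1],e[0]),"len",np.linalg.norm(d),"tab",np.linalg.norm(e)/2,np.linalg.norm(fr-fl))
assert .02<yc<.2 and 44<np.linalg.norm(d)<54
ax=np.load("pos.npz")["ax"];yt=-.075
o=down(np.pi/2+yc);T=15.5
bot.movep((*c,70),o);bot.move_straight((*c,T),v=90);bot.pause(.1)
s=bot.observe();print(s["tcp_pos"],s["contact_force"])
bot.command_gripper(0.0,60);s=bot.observe();print("gap mm",s["finger_gap"]*91,s["grip_force"],s["contact_force"],s["time_s"])
bot.move_straight((*c,140),v=150)
u=np.array([np.cos(yt),np.sin(yt)]);p=ax[:2]-89*u
bot.movep((*p,140),down(np.pi/2+yt));bot.move_straight((*p,77.5+T),v=100);bot.pause(.3)
s=bot.observe();print(p,s["tcp_pos"],s["finger_gap"]*91,s["contact_force"],s["time_s"])
im=bot.camera("scene");iS=bot.camera_info("scene");a,b=proj(iS,(*ax[:2],85),False).astype(int)
iw,wm=snap("k1")
A=cv2.resize(im[b-45:b+45,a-60:a+60,::-1],(400,300),interpolation=cv2.INTER_CUBIC);cv2.imwrite("pics/k.png",np.hstack([A,cv2.resize(wm[:,:,::-1],(400,300))]))
```

```text
[ 459.71080304 -280.18852578] [ 458.58308893 -268.5115811 ] [ 478.97471803 -266.5918298 ] [ 480.69688971 -277.94272531] c [ 469.49137493 -273.3086655 ] jaws [ 517.21329867 -281.97889003] [ 513.91180942 -254.13962795]
yaw 0.11345194442674093 0.10033334129601171 len 46.36927661323521 tab 20.793431557615396 11.480797194201575
[ 469.88897959 -273.55948856   16.0830658 ] [-0.10830334  0.29322865 -0.62200034]
gap mm 11.681685462933212 59.9999338388443 [-0.64655169  0.52304501 -0.30869767] 26.725
[461.63234655  30.05907156] [461.90872965  30.02849807  93.41787595] 11.782989399552756 [ 0.64617773 -0.11879972 -0.40025526] 29.7833
```

View pics/k.png

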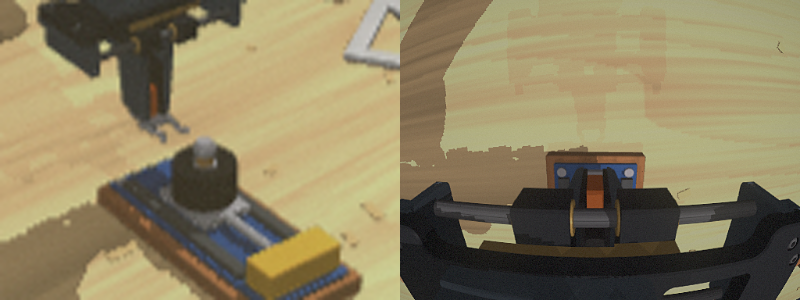

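The clip is held level and its mouth faces the axle at (205,150) in the left panel. Now I'll push while watching the force.

Run:
```python
from h import *
ax=np.load("pos.npz")["ax"];yt=-.075;u=np.array([np.cos(yt),np.sin(yt)]);z=93.
g=lambda x:(*(ax[:2]+(x-29)*u),z)   # x: clip origin relative to axle rest
def F():
    f=bot.observe();return f["contact_force"]-f0,f
f0=0;f0=np.mean([F()[0] for _ in range(1)],axis=0)
bot.move_straight(g(-24),v=100);bot.pause(.15);print(F()[0].round(1))
mx=0;x=-24;log=[]
while x<30:
    x+=.8;bot.move_straight(g(x),v=15)
    f,s=F();p=-f[:2]@u;log.append((round(x,1),round(float(p),1),round(float(f[2]),1),round(float((s["tcp_pos"][:2]-ax[:2])@u+29),1)));mx=max(mx,p)
    if mx>6 and p<mx-2.5: print("drop");break
    if p>17 or abs(f[2])>20: print("limit");break
    if s["time_s"]>48: print("time");break
print(log,s["time_s"],s["moment"].round(2),s["tcp_pos"],s["finger_gap"]*91)
```

```text
[-1.2 -0.9 -0.2]
drop
[(-23.2, -0.5, -0.8, -23.3), (-22.4, -0.5, 0.9, -22.4), (-21.6, 1.0, -0.5, -21.6), (-20.8, 1.4, 0.2, -20.8), (-20.0, 0.2, 0.1, -19.9), (-19.2, -0.4, 0.3, -19.2), (-18.4, -0.3, -0.0, -18.3), (-17.6, -0.0, -0.0, -17.5), (-16.8, 0.4, -0.5, -16.7), (-16.0, -0.1, -0.3, -16.0), (-15.2, 1.2, -0.1, -15.2), (-14.4, 1.6, -0.6, -14.5), (-13.6, 1.6, -0.3, -13.7), (-12.8, 1.9, -0.0, -12.9), (-12.0, 2.0, -0.0, -12.0), (-11.2, 2.1, -0.0, -11.2), (-10.4, 3.9, -0.1, -10.4), (-9.6, 3.6, 0.2, -9.7), (-8.8, 3.8, 0.9, -8.9), (-8.0, 5.9, -0.5, -8.0), (-7.2, 5.8, -0.8, -7.3), (-6.4, 5.3, -0.1, -6.5), (-5.6, 4.9, -0.0, -5.8), (-4.8, 5.5, 0.9, -5.1), (-4.0, 5.9, -0.5, -4.4), (-3.2, 6.7, 0.1, -3.7), (-2.4, 6.9, -0.5, -2.9), (-1.6, 7.3, -0.9, -2.2), (-0.8, 7.2, 0.1, -1.5), (0.0, 7.1, 0.8, -0.7), (0.8, 7.8, 0.3, -0.1), (1.6, 7.7, 0.7, 0.7), (2.4, 8.6, 1.3, 1.4), (3.2, 8.0, 1.2, 2.1), (4.0, 8.1, 0.0, 2.9), (4.8, 9.2, 0.3, 3.5), (5.6, 10.1, -0.1, 4.2), (6.4, 9.8, 0.6, 5.0), (7.2, 10.5, 0.2, 5.8), (8.0, 10.1, 0.5, 6.5), (8.8, 10.5, -0.6, 7.3), (9.6, 4.8, -0.7, 9.4)] 41.0417 [-0.03  0.98  0.02] [530.84972557  24.91329956  92.96188824] 11.528769148456853
```

The snap came at 10.5 N, and the 4.8 N left fits the carriage spring with the clip fully home. Next I'll ease back with the spring, release, rise and check.

Run:
```python
from h import *
ax=np.load("pos.npz")["ax"];yt=-.075;u=np.array([np.cos(yt),np.sin(yt)]);z=93.
g=lambda x,z=z:(*(ax[:2]+(x-29)*u),z)
for x in (6,3,1.5,.7):
    bot.move_straight(g(x),v=25);bot.pause(.1);s=bot.observe();print(x,round(float(-s["contact_force"][:2]@u),1),s["contact_force"].round(1))
bot.command_gripper(0.5);bot.pause(.2)
bot.move_straight(g(.7,170),v=150)
bot.movep((*(ax[:2]+np.array([78,0])),200),down(np.pi/2+yt))
bot.pause(.5);i,w=snap("l1");a,b=proj(i,(*ax[:2],90),True).astype(int)
im=bot.camera("scene");iS=bot.camera_info("scene");c,d=proj(iS,(*ax[:2],85),False).astype(int)
A=cv2.resize(im[d-36:d+36,c-48:c+48,::-1],(400,300),interpolation=cv2.INTER_CUBIC);B=cv2.resize(w[b-60:b+60,a-80:a+80,::-1],(400,300),interpolation=cv2.INTER_CUBIC)
cv2.imwrite("pics/l.png",np.hstack([A,B]));print(bot.observe()["time_s"])
```

```text
6 3.0 [-3.   0.3 -1.2]
3 2.1 [-2.   1.1 -0.9]
1.5 1.7 [-1.7  0.6  0.8]
0.7 0.8 [-0.7  0.6 -0.6]
45.1667
```

View pics/l.png

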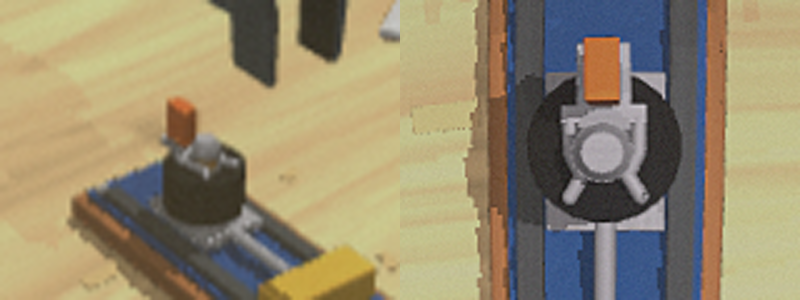

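The clip is home on the axle at (603,153), level just above the roller, with the carriage back at rest and the gripper clear.

```bash
python3 -c "
from cell import bot
print(bot.sign_off())"
```

```text
the job is handed in; nothing more can be done
None
```

The roller is seated on its shoulder and the clip has snapped fully home in the groove; the carriage is back at rest, the gripper is clear, and I handed the job in at about 45 s.

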